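# Screw the lid onto the leaning storage jar

## Robot

A 6-joint arm with a two-finger parallel gripper is mounted at the origin on a cart in front of the work surface, level with it; the furniture and walls round the work are solid. World frame = base frame: x ahead of the robot, y to its left, z up, the work surface at z = 0. Lengths are in m, angles in degrees, forces in N, time in s.
With the tool pointing down it reaches from about 0.3 to 0.75 m from the base axis. Payload 8.5 kg.
Tool frame: the origin (TCP) lies at the very end of the fingers, on their centre line; the grasp point (between the pads) lies 19 mm behind it; z points along the fingers, y is the line along which they close (so a half turn about z gives the same grasp; the last joint's range is limited). The gripper opens to 85 mm and grips with 20 to 120 N. Pads are 22 mm wide; open, the fingers measure 114 mm over their backs; the gripper's body (76 mm by 85 mm) begins 54 mm behind the grasp point. The pads swing forward as they close: fully open they stand 13 mm farther back than shut.
Start: joints at [-84.7, 21.807, 74.336, -0, 83.858, -12.336], TCP at [0.167, -0.524, 0.231] pointing down, gripper open.
Joint ranges: [-178.18, 178.18], [-50.72, 133.34], [12.68, 142.11], [-81.47, 261.47], [9.98, 163.14], [-165.26, 165.26]. Speed limits (degrees/s): [136.94, 136.94, 180, 180, 180, 180].

## Interface

Orientations are given as a 3x3 rotation matrix whose columns are the frame's x, y, z axes.
In Python, from rig import env, imaging gives the robot as it stands. The module is installed in compiled form; this text tells all that it offers.
- The arm moves only by the tool arm_command, never from a script. Its arguments are lists of equal length, an entry for each row: "turn": the turn, a rotation vector about the tool's x, y, z in units of 5 degrees (1.0 is 5 degrees), a list of three; "xyz": the shift along the tool's x, y, z in units of 50 mm (1.0 is 50 mm), a list of three; "claw": the finger opening in mm, from 0 to 85.4. A call has 1 to 12 rows; each row shifts and turns the commanded pose from where the row before left it, along the tool's axes as they then stand; what a row does not reach is not made up. A row lasts 1/10 s, in which the tool goes at most 50 mm and 8.59 degrees, less where a joint would pass 70% of its speed; a pose out of reach is approached as far as the arm can. A call is refused whole if a number of a shift passes 1 or a number of a turn 1, either way. A call with a gripper value outside its range is refused whole. The fingers move at their own pace and stop on an object; "squeeze" is the grip in N (left out, the last holds). Time passes only in rows, so rows that do not move let the fingers close. It gives the time, the measured TCP pose, the force, the opening and the grip force at its end, in the units of the state.
- env.observe(): the state, without advancing time (a new reading comes with each control period).
- imaging.get_image(name): name is "scene" or "side" or "wrist"; returns (picture, depth): 384x512x3 uint8, blue, green, red; 384x512 float32, m along the optical axis (not along the pixel's ray), 0 where there is no reading.
- imaging.camera_info(name): a dict with "camera_matrix" (3x3 intrinsics, pixels), "rvec" (rotation vector, rad) and "tvec" (3), from world to camera coordinates, as OpenCV has them. Camera axes: x right, y down, z forward; pixel columns grow to the right and rows downward; lengths in m; the calibration is good to about 2 mm. The wrist camera is an equidistant fisheye: a pixel r from the principal point sees the ray r / f radians off the axis. A picture is of the moment at which its call begins: read the wrist's pose just before it. camera_info takes no time and is no camera call; for the wrist camera it gives the pose at the moment of the call.
- env.close_job(): hands the job in; it is judged then, once.
The state is a dict: "time_s": time; "q": joint angles; "qvel": joint speeds; "joint_efforts": joint torques, N m; "position": TCP position; "tool_rot": TCP orientation; "ft_force": force on the tool from outside, world axes, zero at the start; "wrist_torque": the same for the moment, N m; "grip_width": finger opening in m; "gripper_force": force on a finger pad.
Only numpy, scipy, OpenCV 4.12 (cv2) and the standard library are available. Lean on these libraries where they do the work, as an engineer would, in place of code of your own. Each camera call takes 0.05 s, during which the arm holds its last target. There are 200 camera calls.

## Task

Close the open storage jar that leans in its steel stand: pick the loose black lid up off the table by its grip bar, set it level on the tilted neck, turn it back if need be until it drops into the thread, then screw it clockwise until it sits fully down on the rim like the lid of the other jar. Leave it screwed on, and do not disturb the tumbler, the ramekin or the brush.

Things in the scene. Friction and masses are not known exactly. Their poses are not given: they have to be found in the camera images.
- lid: Loose black plastic screw lid, about 0.12 kg, lying right way up. Origin: on its axis at the lower edge of the skirt; z up its axis, x along the grip bar. Ribbed skirt 87 mm outside, 81 mm inside diameter, 22 mm deep; disc top 26 mm above the origin. On the disc a straight grip bar 64 mm long (x), 20 mm wide (y), up to 60 mm above the origin.
- lid_seal (a point): Point on the lid's axis on the inner face of its disc, 22 mm above the lid's origin (lid axes). It comes to the jar's rim centre when the lid is screwed home.
- lid_grip (a point): Point on the lid's axis inside the grip bar, 50 mm above the lid's origin, 24 mm above the disc: where to grip, with the fingers closing along the lid's y.
- lid_lugs (a point): Point on the lid's axis at the middle height of its four inward lugs, 2.75 mm above the lid's origin. Each lug is 15 degrees wide and 4.5 mm high; they stand on the lid's +x, +y, -x and -y sides at the lower edge of the skirt and leave a clear circle of 69 mm diameter.
- jar_mouth (a point): Centre of the rim of the open jar: white plastic, body 90 mm diameter, 130 mm long, strapped firmly in a steel stand (it does not turn) so that it leans 30 degrees from vertical to the front of the stand. z: the jar's axis, up out of the mouth; y: level; the axes do not turn with the thread. Neck 66 mm diameter, 4 mm chamfer at the rim, crest of the thread 78 mm.
- thread_top (a point): On the jar's axis 6 mm below the rim, level with the thread tops. Four-start right-hand thread: the starts are gaps 31 degrees wide, 90 degrees apart; where round the neck differs each time and is not reported. A lid set on elsewhere rests on the thread tops, lid_seal 15.5 mm above jar_mouth, or on four 5 mm teeth (20.5 mm); the teeth stop it clockwise, so turn it back.
- thread_floor (a point): On the jar's axis 16 mm below the rim. Turned back (anticlockwise seen from above the lid) less than 90 degrees, the lid falls 10 mm into the gaps: lid_seal 5.5 mm above jar_mouth. Then 50 to 70 degrees clockwise brings it onto the rim (lid_seal 0 to 1 mm above) and to a hard stop. Press 5 to 10 N along the axis meanwhile. Let go at any time, it stays on the neck.
- open_stand: The fixed steel stand of the open jar; foot plate 160 x 112 mm, origin on the table under it, 22 mm in front of the plate's centre; the jar leans along its -x. The rim centre is 20 mm in front (-x) of the origin and 149 mm above the table.
- closed_stand: An identical fixed stand with an identical jar that is already closed; same origin. With its lid it reaches 205 mm above the table. Which of the two stands is on the left differs.
- tumbler_1: Clear plastic tumbler, 66 mm diameter, 99 mm tall, standing loose; origin at the centre of its base. Not to be disturbed.
- ramekin_4: White ramekin with dip, 65 mm diameter, 37 mm tall, standing loose; origin at the centre of its base. Not to be disturbed.
- pastry_brush: Pastry brush, 196 mm long along its y, 37 mm wide, 23 mm high, lying loose near the front edge; origin under its middle. Not to be disturbed.

How it is judged (in metres and radians):
At the end, for the whole second after the job is handed in: The lid is screwed down on the open jar: its inner face within 2.2 mm of the rim, centred to 5 mm, level with the neck to 0.06 rad, at rest and let go (z of lid_seal in the frame of jar_mouth between -0.003 and 0.0022 m and distance between lid_seal and jar_mouth below 0.005 m and angle between the z axis of lid and the z axis of jar_mouth, either way round below 0.06 rad and linear speed of lid below 0.01 m/s); the robot touches nothing.
It fails at once if the tumbler is pushed more than 30 mm or tipped (distance of tumbler_1 from where it was at the start of the episode above 0.03 m or angle between tumbler_1's own z axis and vertical above 0.5 rad).
It fails at once if the ramekin is pushed more than 30 mm (distance of ramekin_4 from where it was at the start of the episode above 0.03 m).
It fails at once if the brush is pushed more than 30 mm (distance of pastry_brush from where it was at the start of the episode above 0.03 m).
It also fails if it takes over 51 s, if anything falls off the work surface, if the arm or the gripper's body presses on something with over 40 N, if the wrist force passes 120 N, or if a joint passes its speed limit or range.

## Working session

There is one attempt and no reset: what is moved stays moved. The work goes in short steps, Python scripts to look and compute and a tool call to move; the robot and the scene stay as the last step left them, time stands still between calls to the robot, and variables do not carry over. Pictures are saved under pics/ and viewed, at most 10 in all, crops included, and the job is handed in when it is done.

Besides the shell and the picture viewer there is one more tool, called after ">>>" as name(argument=value, ...) on one line, values as JSON. arm_command: Moves the arm, as the interface text tells. Its arguments: {"type":"object","properties":{"turn":{"type":"array"},"xyz":{"type":"array"},"claw":{"type":"array"},"squeeze":{"type":"number"}},"required":["turn","xyz","claw"]}

```bash
mkdir -p pics
python3 - <<'E'
from rig import env, imaging
import cv2,numpy as np
for n in("scene","side"):
    im,d=imaging.get_image(n); cv2.imwrite(f"pics/{n}0.png",im); np.savez(f"{n}0.npz",im=im,d=d)
    c=imaging.camera_info(n); R=cv2.Rodrigues(np.array(c["rvec"]))[0]
    print(n,np.round(c["camera_matrix"],1).tolist(),(-R.T@np.array(c["tvec"]).ravel()).round(3),R.round(2).tolist())
s=env.observe(); print(s)
E
```

```text
scene [[497.2, 0.0, 252.8], [0.0, 497.2, 181.0], [0.0, 0.0, 1.0]] [-0.215  0.462  0.797] [[-0.61, -0.79, -0.01], [-0.47, 0.37, -0.8], [0.64, -0.49, -0.6]]
side [[440.1, 0.0, 248.2], [0.0, 440.1, 191.0], [0.0, 0.0, 1.0]] [0.431 0.697 0.586] [[-0.99, -0.13, 0.02], [-0.09, 0.52, -0.85], [0.1, -0.84, -0.53]]
{'time_s': 0.1, 'q': array([-8.46998619e+01,  2.18376846e+01,  7.43803321e+01, -2.11179613e-03,
        8.38582762e+01, -1.23379800e+01]), 'qvel': array([ 0.06151489, -0.07646917, -0.13300706, -0.04245176, -0.05291033,
       -0.0673333 ]), 'joint_efforts': array([ 5.54219994e-03, -4.49216187e+01, -2.31656778e+01, -5.75630406e-05,
        3.61843420e-03, -3.88308138e-05]), 'position': array([ 0.166595  , -0.52387781,  0.23076879]), 'tool_rot': array([[ 9.52988112e-01,  3.03007645e-01, -1.59489942e-04],
       [ 3.03007584e-01, -9.52987227e-01,  1.32248399e-03],
       [ 2.48730879e-04, -1.30863818e-03, -9.99999113e-01]]), 'ft_force': array([-0.60982838,  0.01335208,  0.35552348]), 'wrist_torque': array([0.00714165, 0.05533939, 0.0584692 ]), 'gripper_force': 0.0, 'grip_width': 0.08550764418316886}
```

View pics/scene0.png

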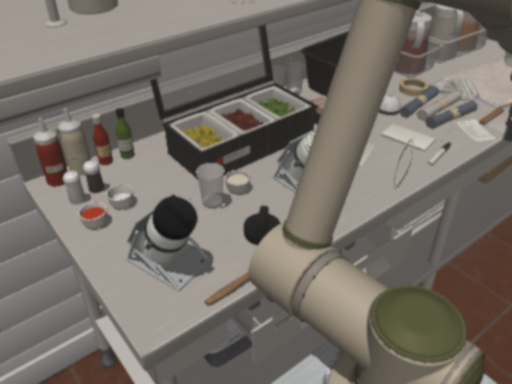

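View pics/side0.png

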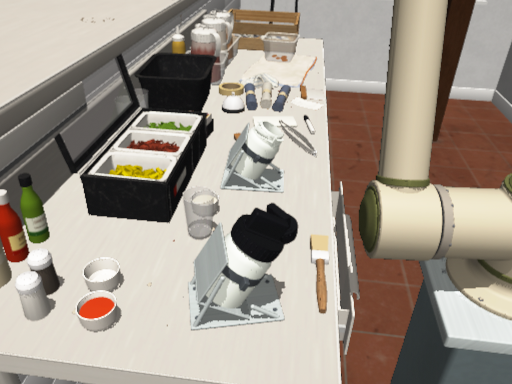

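The scene view shows the loose lid at about (262,226), partly behind the arm. The closed jar is at (172,222), the open one at (305,150), the tumbler at (210,185), the ramekin at (238,182) and the brush at (230,288). In the side view the open jar is at (260,145), with its foot plate at (250,178).

```bash
cat > h.py <<'E'
import numpy as np,cv2
from rig import env,imaging
def cam(n):
    c=imaging.camera_info(n); return np.array(c["camera_matrix"]),cv2.Rodrigues(np.array(c["rvec"]))[0],np.array(c["tvec"]).ravel()
def cloud(n,d):
    K,R,t=cam(n); v,u=np.mgrid[:384,:512]
    P=np.stack([(u-K[0,2])/K[0,0]*d,(v-K[1,2])/K[1,1]*d,d],-1)
    W=(P-t)@R; W[d==0]=np.nan; return W
E
python3 - <<'E'
from h import *
for n in("scene","side"):
    z=np.load(n+"0.npz"); W=cloud(n,z["d"]); im=z["im"].astype(int)
    mx=im.max(-1)
    # dark things in workspace
    m=(mx<60)&(W[...,2]>0.003)&(W[...,2]<0.25)&(W[...,0]<0.66)&(W[...,0]>.2)
    k,l,st,c=cv2.connectedComponentsWithStats(m.astype(np.uint8))
    for i in range(1,k):
        if st[i,4]>60:
            p=W[l==i]; print(n,"dark",c[i].round(),st[i,4],np.percentile(p,[2,50,98],axis=0).round(3).tolist())
def reg(n,box):
    W=cloud(n,np.load(n+"0.npz")["d"]);x0,x1,y0,y1=box
    p=W[y0:y1,x0:x1].reshape(-1,3); return p
p=reg("side",(215,290,110,195)); p=p[(p[:,2]>.015)]
for zc in np.arange(.02,.2,.02):
    q=p[abs(p[:,2]-zc)<.01]; 
    if len(q): print("jar z",round(zc,2),len(q),np.percentile(q,[2,50,98],axis=0).round(3)[:,:2].tolist())
im=cv2.resize(np.load("side0.npz")["im"][105:205,205:305],(600,600),interpolation=cv2.INTER_CUBIC)
im2=cv2.resize(np.load("scene0.npz")["im"][110:260,220:340],(480,600),interpolation=cv2.INTER_CUBIC)
cv2.imwrite("pics/c1.png",cv2.resize(np.hstack([im[:,:],im2]),(800,445)))
W=cloud("scene",np.load("scene0.npz")["d"])
for nm,(u,v) in dict(tumb=(210,172),ram=(238,180),brush=(230,288)).items(): print(nm,W[v,u].round(3))
E
```

```text
scene dark [174. 218.] 1411 [[0.435, 0.092, 0.123], [0.461, 0.138, 0.156], [0.501, 0.172, 0.192]]
scene dark [259. 226.] 685 [[0.428, -0.111, 0.01], [0.448, -0.058, 0.026], [0.491, -0.031, 0.061]]
scene dark [163. 248.] 73 [[0.463, 0.135, 0.067], [0.474, 0.17, 0.08], [0.49, 0.193, 0.096]]
side dark [365. 228.] 489 [[0.283, 0.002, 0.075], [0.298, 0.05, 0.122], [0.303, 0.082, 0.159]]
side dark [264. 233.] 2537 [[0.42, -0.088, 0.015], [0.469, 0.137, 0.155], [0.515, 0.172, 0.19]]
jar z 0.02 160 [[0.478, -0.573], [0.525, -0.247], [0.609, -0.236]]
jar z 0.04 237 [[0.502, -0.272], [0.548, -0.248], [0.594, -0.234]]
jar z 0.06 328 [[0.497, -0.317], [0.556, -0.251], [0.6, -0.236]]
jar z 0.08 327 [[0.484, -0.328], [0.546, -0.253], [0.593, -0.235]]
jar z 0.1 385 [[0.475, -0.327], [0.532, -0.253], [0.581, -0.235]]
jar z 0.12 424 [[0.467, -0.328], [0.516, -0.26], [0.569, -0.241]]
jar z 0.14 433 [[0.47, -0.327], [0.511, -0.27], [0.557, -0.249]]
jar z 0.16 103 [[0.5, -0.32], [0.517, -0.278], [0.533, -0.262]]
tumb [ 0.647 -0.062  0.074]
ram [ 0.63  -0.135  0.025]
brush [0.357 0.087 0.012]
```

View pics/c1.png

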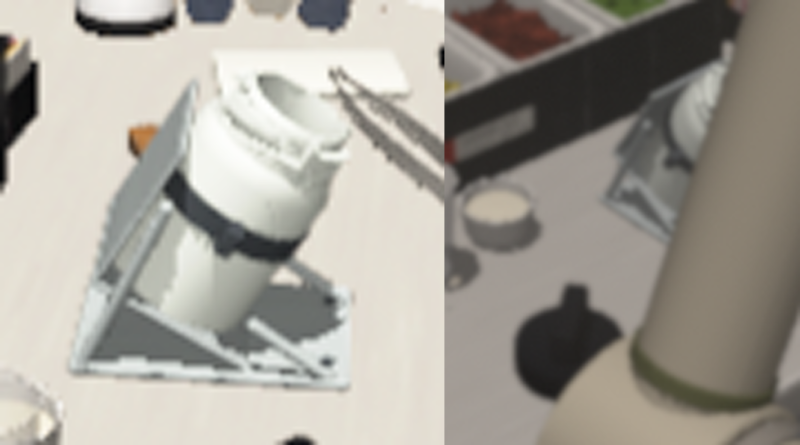

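The crop confirms the open jar's neck at about (290,110) in the crop, leaning towards the robot (-x). The lid is near (0.45,-0.07) with its bar up. Next I move over them for a wrist view.

>>> arm_command(turn=[[0,0,0],[0,0,0],[0,0,0],[0,0,0],[0,0,0],[0,0,0],[0,0,0],[0,0,0],[0,0,0],[0,0,0],[0,0,0],[0,0,0]], xyz=[[0.55,-0.445,-0.16],[0.55,-0.445,-0.16],[0.55,-0.445,-0.16],[0.55,-0.445,-0.16],[0.55,-0.445,-0.16],[0.55,-0.445,-0.16],[0.55,-0.445,-0.16],[0.55,-0.445,-0.16],[0.55,-0.445,-0.16],[0.55,-0.445,-0.16],[0.55,-0.445,-0.16],[0.55,-0.445,-0.16]], claw=[85,85,85,85,85,85,85,85,85,85,85,85])

```text
time_s: 1.3
position: [0.4007, -0.1683, 0.3275]
tool_rot: [[0.953, 0.303, -0.0], [0.303, -0.953, 0.0], [-0.0, -0.0, -1.0]]
ft_force: [0.3, -1.3, 0.0]
grip_width: 0.085
gripper_force: 0.0
```

Run:
```python
from h import *
s=env.observe(); print(s["time_s"],s["position"].round(4),s["tool_rot"].round(3).tolist(),s["q"].round(1))
K,R,t=cam("wrist"); print(K.round(1).tolist(),(-R.T@t).round(3),R.round(3).tolist())
im,d=imaging.get_image("wrist"); np.savez("w1.npz",im=im,d=d,K=K,R=R,t=t)
im2,d2=imaging.get_image("scene"); np.savez("scene1.npz",im=im2,d=d2)
im3,d3=imaging.get_image("side"); np.savez("side1.npz",im=im3,d=d3)
cv2.imwrite("pics/w1.png",np.hstack([im,im2])[:, :]if 0 else cv2.resize(np.hstack([im,im2]),(800,300)))
```

```text
1.3 [ 0.4007 -0.1683  0.3275] [[0.953, 0.303, -0.0], [0.303, -0.953, 0.0], [-0.0, -0.0, -1.0]] [-38.5   6.6  79.5   0.   94.   33.9]
[[297.3, 0.0, 256.4], [0.0, 297.3, 188.1], [0.0, 0.0, 1.0]] [ 0.469 -0.147  0.47 ] [[0.303, -0.953, -0.001], [-0.915, -0.291, 0.278], [-0.265, -0.084, -0.961]]
```

View pics/w1.png

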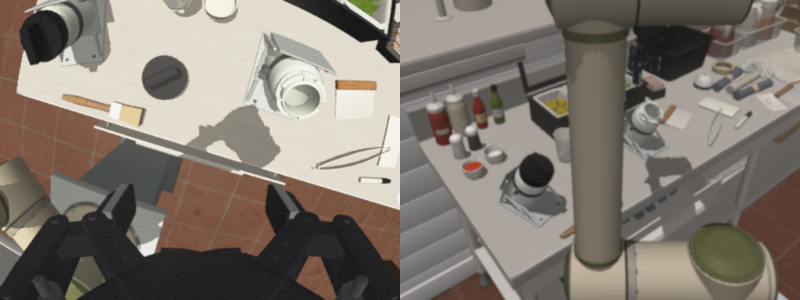

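The wrist half shows the lid at about (165,78) with its bar running up to the right. The open jar's rim is at (298,98), the brush at (105,107) and the tumbler and ramekin at the top. I'll measure with the depth clouds.

```bash
cat >> h.py <<'E'
def wcloud(d,K,R,t):
    v,u=np.mgrid[:384,:512]; a=(u-K[0,2])/K[0,0]; b=(v-K[1,2])/K[1,1]; r=np.hypot(a,b)+1e-9
    s=np.tan(np.minimum(r,1.4))/r; P=np.stack([a*s*d,b*s*d,d],-1); W=(P-t)@R; W[(d==0)|(r>1.3)]=np.nan; return W
E
python3 - <<'E'
from h import *
from scipy.optimize import least_squares
z=np.load("w1.npz"); W=wcloud(z["d"],z["K"],z["R"],z["t"]); im=z["im"].astype(int)
print("table z",[W[v,u].round(4).tolist() for u,v in((150,150),(300,130),(270,60))])
m=(im.max(-1)<95)&(W[...,2]>.008)&(abs(W[...,0]-.45)<.08)&(abs(W[...,1]+.07)<.08)
p=W[m]; bar=p[p[:,2]>.05]; disc=p[(p[:,2]>.02)&(p[:,2]<.032)]
print("lid n",len(p),len(bar),len(disc),"bar z",np.percentile(bar[:,2],[5,50,95]).round(4),"disc z",np.median(disc[:,2]))
for nm,q in(("bar",bar),("all",p)):
    (c,sz,a)=cv2.minAreaRect((q[:,:2]*1000).astype(np.float32)); print(nm,np.round(c,1),np.round(sz,1),a, q.mean(0).round(4))
u_,s_,vt=np.linalg.svd(bar[:,:2]-bar[:,:2].mean(0)); print("bar yaw",np.degrees(np.arctan2(vt[0,1],vt[0,0])))
(c,r)=cv2.minEnclosingCircle((disc[:,:2]*1000).astype(np.float32)); print("circle",c,r)
# jar fit
def frame(x):
    ps=x[2]; f=np.array([-np.cos(ps),-np.sin(ps),0]); a=np.array([0,0,np.cos(np.pi/6)])+.5*f; return np.array([x[0],x[1],.149]),a
C={"wrist":(W,im)}
for n in("scene","side"):
    y=np.load(n+"1.npz"); C[n]=(cloud(n,y["d"]),y["im"].astype(int))
def pts(n,x):
    V,I=C[n]; o,a=frame(x); q=V-o; h=q@a; rad=np.linalg.norm(q-h[...,None]*a,axis=-1)
    k=(h>-.11)&(h<-.032)&(rad<.052)&(rad>.036)&(I.min(-1)>110)
    return V[k]
def res(x,p):
    o,a=frame(x); q=p-o; h=q@a; return (np.linalg.norm(q-np.outer(h,a),axis=1)-.045)*1000
for sel in(["wrist"],["scene"],["side"],["wrist","scene","side"]):
    x=np.array([.51,-.285,0.])
    for _ in range(8):
        p=np.vstack([pts(n,x) for n in sel]); x=least_squares(res,x,args=(p,),loss="soft_l1").x
    print(sel,len(p),x[:2].round(4),"yaw",np.degrees(x[2]).round(2),"rms mm",np.sqrt(np.mean(res(x,p)**2)).round(2))
    o,a=frame(x); V=C["wrist"][0]; q=V-o; h=q@a; rad=np.linalg.norm(q-h[...,None]*a,axis=-1)
    k=(abs(h)<.004)&(rad<.037)&(rad>.02); c=q[k]; 
    f=np.cross([0,1,0],a); print("  rim pts",k.sum(),"h",np.median(h[k]),)
E
```

```text
table z [[0.3526, -0.0052, 0.018], [0.4513, -0.2249, 0.0016], [0.5422, -0.1458, -0.0001]]
lid n 18257 16481 1728 bar z [0.347  0.4096 0.4308] disc z 0.025913221596156125
bar [ 422.2 -103. ] [106.8  66.6] 38.590599060058594 [ 0.3985 -0.1204  0.3929]
all [433.6 -93.1] [132.2 103.8] 12.312891006469727 [ 0.4041 -0.1167  0.3573]
bar yaw -67.18414622396693
circle (456.4674987792969, -78.505126953125) 42.729530334472656
['wrist'] 2374 [ 0.4994 -0.2982] yaw 6.25 rms mm 2.98
  rim pts 897 h -0.00020709900724357976
['scene'] 428 [ 0.4935 -0.296 ] yaw 6.5 rms mm 2.92
  rim pts 560 h -0.001676626139980361
['side'] 824 [ 0.4921 -0.2974] yaw 5.26 rms mm 2.33
  rim pts 494 h -0.0021052678454346755
['wrist', 'scene', 'side'] 3602 [ 0.4981 -0.2979] yaw 7.43 rms mm 3.13
  rim pts 824 h -0.00041003405650889705
```

```bash
python3 - <<'E'
from h import *
from scipy.optimize import least_squares
z=np.load("w1.npz"); W=wcloud(z["d"],z["K"],z["R"],z["t"]); im=z["im"].astype(int)
m=(im.max(-1)<95)&(W[...,2]>.008)&(W[...,2]<.075)&(np.hypot(W[...,0]-.456,W[...,1]+.0785)<.06)
p=W[m]; bar=p[p[:,2]>.05]; disc=p[(p[:,2]>.02)&(p[:,2]<.032)]
print("bar",len(bar),np.percentile(bar[:,2],[5,50,95]).round(4),cv2.minAreaRect((bar[:,:2]*1000).astype(np.float32)),"yaw",np.degrees(np.arctan2(*np.linalg.svd(bar[:,:2]-bar[:,:2].mean(0))[2][0][::-1])))
print("circle",cv2.minEnclosingCircle((disc[:,:2]*1000).astype(np.float32)))
C={"wrist":(W,im)}
for n in("scene","side"):
    y=np.load(n+"1.npz"); C[n]=(cloud(n,y["d"]),y["im"].astype(int))
def frame(x):
    ps=x[2]; return np.array([x[0],x[1],.149]),np.array([-.5*np.cos(ps),-.5*np.sin(ps),np.cos(np.pi/6)])
def cyl(x,V):
    o,a=frame(x); q=V-o; h=q@a; return h,np.linalg.norm(q-h[...,None]*a,axis=-1),q
for n in C:
    V,I=C[n]; x=np.array([.497,-.297,.1])
    for it in range(10):
        h,r,_=cyl(x,V); tol=.006 if it<4 else .003
        k=(h>-.105)&(h<-.04)&(abs(r-.045)<tol)&(I.min(-1)>120); p=V[k]
        x=least_squares(lambda x:(cyl(x,p)[1]-.045)*1000,x,loss="soft_l1").x
    h,r,q=cyl(x,V); print(n,k.sum(),x.round(4),"yaw",np.degrees(x[2]).round(2),"res by h",[(round(b,3),int(s.sum()),(np.median(r[s])*1e3).round(1)) for b in np.arange(-.105,-.03,.01) for s in[k&(h>b)&(h<b+.01)] if s.sum()])
    # rim: top annulus points in rim-plane coordinates
    ps=x[2]; ex=np.array([-np.cos(ps)*np.cos(np.pi/6),-np.sin(ps)*np.cos(np.pi/6),-.5]); ey=np.array([-np.sin(ps),np.cos(ps),0])
    s=(abs(h)<.0025)&(r<.040)&(I.min(-1)>90); c2=np.stack([q[s]@ex,q[s]@ey],1)*1000
    print("  rim",s.sum(),cv2.minEnclosingCircle(c2.astype(np.float32)),"rect",cv2.minAreaRect(c2.astype(np.float32))[:2], "h hist",np.percentile(h[(r<.034)&(r>.027)&(h>-.01)&(h<.01)],[10,50,90]).round(4))
    s=(V[...,2]>.001)&(V[...,2]<.009)&(abs(V[...,0]-.53)<.12)&(abs(V[...,1]+.3)<.09)
E
python3 - <<'E'
import numpy as np,cv2
im=np.load("w1.npz")["im"]
cv2.imwrite("pics/c2.png",cv2.resize(im[30:180,160:460],(800,400),interpolation=cv2.INTER_CUBIC))
E
```

```text
bar 648 [0.0567 0.0593 0.0608] ((455.89056396484375, -77.80653381347656), (21.063901901245117, 63.431732177734375), 41.45343780517578) yaw 131.0114561983771
circle ((456.4674987792969, -78.505126953125), 42.729530334472656)
wrist 1259 [ 0.4997 -0.2967  0.0732] yaw 4.19 res by h [(np.float64(-0.105), 131, np.float64(44.4)), (np.float64(-0.095), 168, np.float64(44.0)), (np.float64(-0.085), 190, np.float64(44.3)), (np.float64(-0.075), 166, np.float64(44.8)), (np.float64(-0.065), 210, np.float64(44.6)), (np.float64(-0.055), 259, np.float64(44.7)), (np.float64(-0.045), 134, np.float64(44.4))]
  rim 614 ((3.2296173572540283, 0.3443589210510254), 38.08168411254883) rect ((3.764934539794922, 0.3899078369140625), (71.46553802490234, 70.5726089477539)) h hist [-0.0065 -0.0023  0.0024]
scene 112 [ 0.4924 -0.2946  0.0805] yaw 4.61 res by h [(np.float64(-0.105), 19, np.float64(44.7)), (np.float64(-0.095), 7, np.float64(44.8)), (np.float64(-0.085), 2, np.float64(42.7)), (np.float64(-0.075), 2, np.float64(43.0)), (np.float64(-0.065), 7, np.float64(45.3)), (np.float64(-0.055), 44, np.float64(44.7)), (np.float64(-0.045), 31, np.float64(45.0))]
  rim 52 ((2.9062719345092773, 2.112107515335083), 33.07878875732422) rect ((1.1478052139282227, 3.374767303466797), (59.81770706176758, 61.18144989013672)) h hist [-0.0087 -0.0046 -0.0014]
side 509 [ 0.4911 -0.2957  0.0489] yaw 2.8 res by h [(np.float64(-0.105), 91, np.float64(45.1)), (np.float64(-0.095), 102, np.float64(44.9)), (np.float64(-0.085), 60, np.float64(45.0)), (np.float64(-0.075), 2, np.float64(46.4)), (np.float64(-0.065), 66, np.float64(45.0)), (np.float64(-0.055), 123, np.float64(44.9)), (np.float64(-0.045), 65, np.float64(45.1))]
  rim 18 ((-1.7754310369491577, 2.732677459716797), 31.778060913085938) rect ((-5.07071590423584, 2.19586181640625), (51.52063751220703, 60.8828125)) h hist [-0.009  -0.0052 -0.0025]
```

View pics/c2.png

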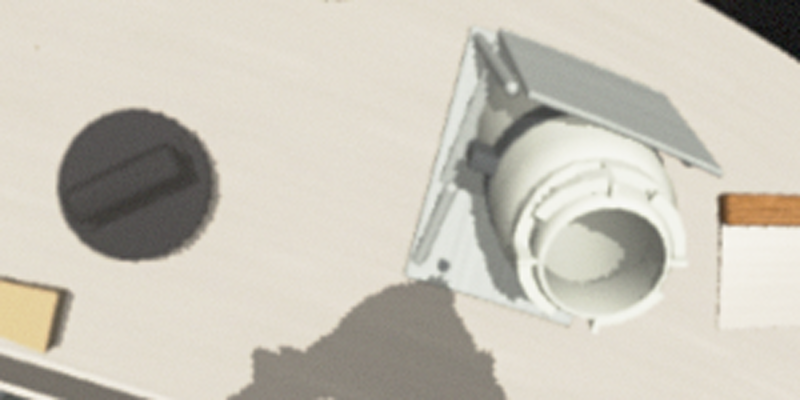

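Lid: (0.456,-0.078), bar yaw 131°, heights match the sizes given. The jar's x differs between cameras by 8 mm, so I'll look squarely into the mouth with the tool tilted. That also tests the reach.

>>> arm_command(turn=[[0,0,0],[0,0,0],[0,0,0],[0,0,0],[0,0,0],[0,0,0],[-0.3,0.95,0],[-0.3,0.95,0],[-0.3,0.95,0],[-0.3,0.95,0],[-0.3,0.95,0],[-0.3,0.95,0]], xyz=[[-0.05,0.5,-0.29],[-0.05,0.5,0.29],[-0.05,0.5,0.29],[-0.05,0.5,0.29],[-0.05,0.5,0.29],[-0.05,0.5,0.29],[0,0,0],[0,0,0],[0,0,0],[0,0,0],[0,0,0],[0,0,0]], claw=[85,85,85,85,85,85,85,85,85,85,85,85])

```text
time_s: 2.65
position: [0.4304, -0.3181, 0.269]
tool_rot: [[0.825, 0.261, 0.501], [0.301, -0.954, -0.001], [0.477, 0.151, -0.866]]
ft_force: [0.2, -0.6, -0.1]
grip_width: 0.0851
gripper_force: 0.0
```

Run:
```python
from h import *
s=env.observe(); print(s["time_s"],s["position"].round(4),s["tool_rot"].round(3).tolist(),s["q"].round(1))
K,R,t=cam("wrist"); print((-R.T@t).round(3),R.round(3).tolist())
im,d=imaging.get_image("wrist"); np.savez("w2.npz",im=im,d=d,K=K,R=R,t=t)
cv2.imwrite("pics/w2.png",im)
for n in("scene","side"):
    i,d=imaging.get_image(n); np.savez(n+"2.npz",im=i,d=d)
```

```text
2.65 [ 0.4304 -0.3181  0.269 ] [[0.825, 0.261, 0.501], [0.301, -0.954, -0.001], [0.477, 0.151, -0.866]] [-62.1  10.4  90.4  28.7  66.9   1.8]
[ 0.418 -0.297  0.426] [[0.261, -0.954, 0.151], [-0.932, -0.289, -0.218], [0.252, -0.084, -0.964]]
```

View pics/w2.png

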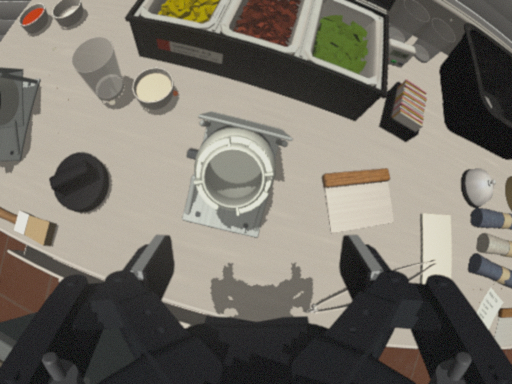

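The mouth is seen almost down its axis: opening centred near (236,175), stand plate at (185-290,115-235), ramekin (155,88), tumbler (100,75), lid (80,182).

Run:
```python
from h import *
z=np.load("w2.npz"); K,R,t=z["K"],z["R"],z["t"]; W=wcloud(z["d"],K,R,t); I=z["im"].astype(int)
ps=np.radians(4); a=np.array([-.5*np.cos(ps),-.5*np.sin(ps),.866]); ex=np.array([-np.cos(ps)*.866,-np.sin(ps)*.866,-.5]); ey=np.array([np.sin(ps),-np.cos(ps),0])
o=np.array([.497,-.297,.149]); C=-R.T@t
for it in range(3):
    q=W-o; h=q@a; r=np.linalg.norm(q-h[...,None]*a,axis=-1)
    m=((h<-.02)&(r<.045)).astype(np.uint8); 
    k,l,st,c=cv2.connectedComponentsWithStats(m); i=l[175,236]
    cn=max(cv2.findContours((l==i).astype(np.uint8),cv2.RETR_EXTERNAL,cv2.CHAIN_APPROX_NONE)[0],key=len)
    uv=cn[:,0].astype(float); A=(uv[:,0]-K[0,2])/K[0,0]; B=(uv[:,1]-K[1,2])/K[1,1]; th=np.hypot(A,B)
    D=np.stack([A/th*np.sin(th),B/th*np.sin(th),np.cos(th)],1)@R
    P=C+D*((o-C)@a/(D@a))[:,None]; xy=np.stack([(P-o)@ex,(P-o)@ey],1)*1000
    (c2,ax,ang)=cv2.fitEllipse(xy.astype(np.float32)); o=o+(c2[0]*ex+c2[1]*ey)/1000; o=o+a*(.149-o[2])/a[2]*0
    # keep z=.149 by noting offset
    print("i",i,st[i,4],"off",np.round(c2,2),"axes",np.round(ax,1),"o",o.round(4))
    o=np.array([o[0],o[1],.149])
q=W-o; h=q@a; r=np.linalg.norm(q-h[...,None]*a,axis=-1)
s=(r<.0325)&(r>.026)&(h>-.012)&(h<.012); print("rim depth h pct",s.sum(),np.percentile(h[s],[10,25,50,75,90]).round(4))
s=(r<.031)&(r>.0275)&(h>-.012)&(h<.012); G=W[s]; c=G.mean(0); n=np.linalg.svd(G-c)[2][2]; print("rim plane n",(n*np.sign(n[2])).round(3),"c",c.round(4))
# table level and lid bar check
print("table",np.median(W[190:230,140:180,2]))
m=(I.max(-1)<95)&(W[...,2]>.05)&(W[...,2]<.075)&(np.hypot(W[...,0]-.456,W[...,1]+.0785)<.06); b=W[m]
print("bar",m.sum(),b.mean(0).round(4),cv2.minAreaRect((b[:,:2]*1000).astype(np.float32)))
# stand edges: back plate / floor plate yaw
s=(W[...,2]>.002)&(W[...,2]<.009)&(abs(W[...,0]-.53)<.12)&(abs(W[...,1]+.3)<.075)
for lo in(.001,.003,.005):
    k=s&(W[...,2]>lo); print("plate",k.sum(),cv2.minAreaRect((W[k][:,:2]*1000).astype(np.float32)))
# thread profile round the neck: height vs angle at r 34.5-38.5
q=W-o; X=q@ex; Y=q@ey; ang=np.degrees(np.arctan2(Y,X))%360
s=(r>.0345)&(r<.0385)&(h>-.03)&(h<.005)
print("h(mm) by 6deg:",[(round(np.median(h[s&(ang>=g)&(ang<g+6)])*1000,1) if (s&(ang>=g)&(ang<g+6)).sum()>2 else None) for g in range(0,360,6)])
cv2.imwrite("pics/c3.png",cv2.resize(z["im"][110:240,170:300],(600,600),interpolation=cv2.INTER_CUBIC))
```

```text
i 3 2141 off [ 0.52 -0.92] axes [48.7 52.8] o [ 0.4965 -0.2961  0.1487]
i 4 2147 off [ 0.12 -0.02] axes [48.7 52.8] o [ 0.4964 -0.2961  0.1489]
i 4 2147 off [ 0.02 -0.  ] axes [48.7 52.8] o [ 0.4964 -0.2961  0.149 ]
rim depth h pct 1034 [-0.008  -0.0047 -0.0014  0.0006  0.0015]
rim plane n [-0.517 -0.023  0.856] c [ 0.5053 -0.2949  0.1519]
table nan
bar 627 [ 0.4561 -0.0814  0.0585] ((456.5557861328125, -79.2183609008789), (20.662490844726562, 62.174285888671875), 41.372989654541016)
plate 1736 ((531.3262329101562, -299.6451721191406), (233.17645263671875, 147.88275146484375), 0.10596423596143723)
plate 1659 ((484.5001220703125, -301.3447265625), (129.06024169921875, 70.76190185546875), 86.4411849975586)
plate 1401 ((488.44732666015625, -296.5220947265625), (69.43147277832031, 111.88213348388672), 1.2333383560180664)
h(mm) by 6deg: [np.float64(-0.7), None, np.float64(-0.1), np.float64(-0.8), np.float64(-4.0), np.float64(-3.9), np.float64(-4.3), np.float64(-4.5), np.float64(-4.3), np.float64(-4.1), np.float64(-4.4), np.float64(-4.3), np.float64(-15.0), np.float64(-14.8), np.float64(-14.5), np.float64(-14.1), None, np.float64(-0.3), np.float64(-4.2), np.float64(-4.9), np.float64(-5.0), np.float64(-13.0), np.float64(-14.0), np.float64(-18.8), np.float64(-21.5), np.float64(-18.0), np.float64(-20.6), np.float64(-24.2), np.float64(-24.8), np.float64(-25.0), np.float64(-25.5), np.float64(-22.6), np.float64(-22.9), np.float64(-14.9), np.float64(-23.5), np.float64(-22.3), np.float64(-21.4), np.float64(-21.4), np.float64(-22.1), np.float64(-6.3), np.float64(-5.8), np.float64(-5.2), np.float64(-5.1), np.float64(-4.8), np.float64(-14.9), np.float64(-15.4), np.float64(-15.0), np.float64(-14.9), np.float64(-11.6), np.float64(0.3), np.float64(-4.8), np.float64(-4.9), np.float64(-4.5), np.float64(-4.3), np.float64(-4.2), np.float64(-4.7), np.float64(-5.1), np.float64(-4.6), None, None]
```

View pics/c3.png

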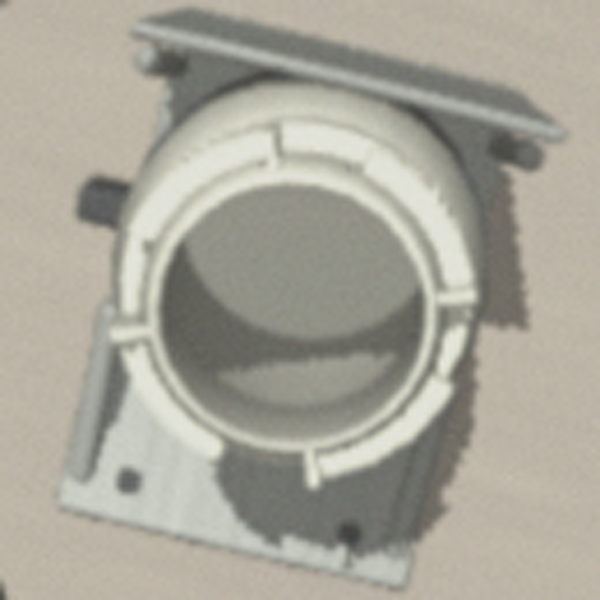

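The crop shows the thread clearly. The teeth are at (313,467), (458,297), (277,147) and (130,332), and each gap lies just clockwise of its tooth. So I can aim the lugs straight at the gaps.

Run:
```python
from h import *
z=np.load("w2.npz"); K,R,t=z["K"],z["R"],z["t"]; W=wcloud(z["d"],K,R,t); C=-R.T@t
ps=np.radians(4); a=np.array([-.5*np.cos(ps),-.5*np.sin(ps),.866]); ex=np.array([-np.cos(ps)*.866,-np.sin(ps)*.866,-.5]); ey=np.array([np.sin(ps),-np.cos(ps),0])
def cast(uv,o,hh):
    A=(uv[:,0]-K[0,2])/K[0,0]; B=(uv[:,1]-K[1,2])/K[1,1]; th=np.hypot(A,B)
    D=np.stack([A/th*np.sin(th),B/th*np.sin(th),np.cos(th)],1)@R
    P=C+D*((o+hh*a-C)@a/(D@a))[:,None]; return np.stack([(P-o)@ex,(P-o)@ey],1)*1000
for thr in(-.004,-.006,-.009):
    o=np.array([.497,-.297,.149])
    for it in range(3):
        q=W-o; h=q@a; r=np.linalg.norm(q-h[...,None]*a,axis=-1)
        m=((h<thr)&(r<.031)).astype(np.uint8); l=cv2.connectedComponents(m,connectivity=4)[1]
        cn=max(cv2.findContours((l==l[175,236]).astype(np.uint8),cv2.RETR_EXTERNAL,cv2.CHAIN_APPROX_NONE)[0],key=len)
        c2,ax,ang=cv2.fitEllipse(cast(cn[:,0].astype(float),o,0).astype(np.float32)); o=o+(c2[0]*ex+c2[1]*ey)/1000; o[2]=.149
    print(thr,"axes",np.round(ax,1),o.round(4))
s=130/600
T=np.array([[313,467],[458,297],[277,147],[130,332]])*s+[170,110]-.5
p=cast(T,o,-.001); print("teeth",p.round(1).tolist(),"centre",p.mean(0).round(2),"angles",np.degrees(np.arctan2(p[:,1],p[:,0])).round(1)%360, (np.degrees(np.arctan2(*(p-p.mean(0)).T[::-1]))%90).round(1))
E=np.array([[160,318],[428,310],[295,183],[300,438]])*s+[170,110]-.5; p=cast(E,o,0); print("inner edge",p.round(1).tolist())
G=np.array([[218,455],[450,378],[368,165],[147,243]])*s+[170,110]-.5; p=cast(G,o,-.006); print("gap cw ends",(np.degrees(np.arctan2(p[:,1],p[:,0]))%360).round(1))
# plate front edge (top surface ~5mm) for yaw
F=np.array([[62,505],[405,585]])*s+[170,110]-.5
A=(F[:,0]-K[0,2])/K[0,0]; B=(F[:,1]-K[1,2])/K[1,1]; th=np.hypot(A,B); D=np.stack([A/th*np.sin(th),B/th*np.sin(th),np.cos(th)],1)@R
P=C+D*((.004-C[2])/D[:,2])[:,None]; d=P[1]-P[0]; print("front edge",P.round(4).tolist(),np.linalg.norm(d),"yaw",np.degrees(np.arctan2(d[0],-d[1])))
B2=np.array([[133,27],[560,135]])*s+[170,110]-.5
```

```text
-0.004 axes [ 575.6 1064.7] [ 0.4037 -0.3826  0.149 ]
-0.006 axes [ 575.6 1064.7] [ 0.4037 -0.3826  0.149 ]
-0.009 axes [ 575.6 1064.7] [ 0.4037 -0.3826  0.149 ]
teeth [[-68.0, -70.5], [-104.6, -53.1], [-122.7, -89.5], [-85.1, -107.5]] centre [-95.09 -80.15] angles [226.  206.9 216.1 231.7] [19.6 19.3 18.7 20.1]
inner edge [[-89.1, -102.7], [-101.3, -57.7], [-117.6, -85.1], [-73.2, -74.0]]
gap cw ends [233.8 209.4 211.  227.2]
front edge [[0.4534, -0.245, 0.004], [0.46, -0.3537, 0.004]] 0.10893531373535806 yaw 3.4773212438521317
```

Run:
```python
from h import *
z=np.load("w2.npz"); K,R,t=z["K"],z["R"],z["t"]; C=-R.T@t
ps=np.radians(3.8); a=np.array([-.5*np.cos(ps),-.5*np.sin(ps),.866]); ex=np.array([-np.cos(ps)*.866,-np.sin(ps)*.866,-.5]); ey=np.array([np.sin(ps),-np.cos(ps),0])
o=np.array([.4964,-.2965,.149])
def cast(uv,hh):
    uv=np.array(uv)*130/600+[170,110]-.5
    A=(uv[:,0]-K[0,2])/K[0,0]; B=(uv[:,1]-K[1,2])/K[1,1]; th=np.hypot(A,B)
    D=np.stack([A/th*np.sin(th),B/th*np.sin(th),np.cos(th)],1)@R
    P=C+D*((o+hh*a-C)@a/(D@a))[:,None]; return np.stack([(P-o)@ex,(P-o)@ey],1)*1000
p=cast([[313,467],[458,297],[277,147],[130,332]],-.001); print("teeth",p.round(1).tolist(),"c",p.mean(0).round(2),(np.degrees(np.arctan2(*(p-p.mean(0)).T[::-1]))%90).round(1))
p=cast([[160,318],[428,310],[295,183],[300,438]],0); print("inner",p.round(1).tolist())
p=cast([[148,318],[438,310],[293,165],[302,452]],0); print("outer",p.round(1).tolist())
p=cast([[218,455],[450,378],[368,165],[147,243]],-.006); print("cw ends",(np.degrees(np.arctan2(*(p-[0,0]).T[::-1]))%90).round(1))
```

```text
teeth [[35.9, 12.0], [-8.5, 33.0], [-30.4, -11.3], [15.4, -33.0]] c [3.08 0.17] [19.8 19.5 18.8 20.3]
inner [[10.5, -27.2], [-4.5, 27.4], [-24.1, -5.9], [29.7, 7.7]]
outer [[11.1, -29.7], [-5.0, 29.5], [-27.7, -7.2], [32.7, 8.8]]
cw ends [77.5 73.9 75.3 84.5]
```

The rim centre comes out at about (0.494,-0.297,0.149), and the stand's front edge gives the same independently. The stand yaw is 3.7° and the gap centres lie at 2° (mod 90) from the downhill direction. Next: untilt, go over the lid, and turn to its bar.

>>> arm_command(turn=[[0.3,-0.95,0],[0.3,-0.95,0],[0.3,-0.95,0],[0.3,-0.95,0],[0.3,-0.95,0],[0.3,-0.95,0],[0,0,0],[0,0,0],[0,0,0],[0,0,0],[0,0,0],[0,0,0]], xyz=[[0,0,0],[0,0,0],[0,0,0],[0,0,0],[0,0,0],[0,0,0],[0.32,-0.73,0.3],[0.32,-0.73,0.3],[0.32,-0.73,0.3],[0.32,-0.73,0.3],[0.32,-0.73,0.3],[0.32,-0.73,0.3]], claw=[60,60,60,60,60,60,60,60,60,60,60,60], squeeze=60)

```text
time_s: 4.0
position: [0.4569, -0.0784, 0.1791]
tool_rot: [[0.953, 0.302, -0.001], [0.302, -0.953, -0.003], [-0.001, 0.002, -1.0]]
ft_force: [-0.0, -0.7, -0.2]
grip_width: 0.0598
gripper_force: 0.0
```

>>> arm_command(turn=[[0,0,-1],[0,0,-1],[0,0,-1],[0,0,-1],[0,0,-1],[0,0,-1],[0,0,-1],[0,0,-1],[0,0,-1],[0,0,-1],[0,0,-1],[0,0,-1]], xyz=[[0,0,0],[0,0,0],[0,0,0],[0,0,0],[0,0,0],[0,0,0],[0,0,0],[0,0,0],[0,0,0],[0,0,0],[0,0,0],[0,0,0]], claw=[60,60,60,60,60,60,60,60,60,60,60,60])

```text
time_s: 5.2
position: [0.457, -0.08, 0.1796]
tool_rot: [[0.211, 0.977, -0.001], [0.977, -0.211, -0.002], [-0.003, -0.001, -1.0]]
ft_force: [-0.3, -1.1, 0.3]
grip_width: 0.0599
gripper_force: 0.0
```

>>> arm_command(turn=[[0,0,-1],[0,0,-1],[0,0,-1],[0,0,-1],[0,0,-1],[0,0,-1],[0,0,-1],[0,0,-1],[0,0,-1],[0,0,-1],[0,0,-0.7],[0,0,0]], xyz=[[0,0,0],[0,0,0],[0,0,0],[0,0,0],[0,0,0],[0,0,0],[0,0,0],[0,0,0],[0,0,0],[0,0,0],[0,0,0],[0,0,0]], claw=[60,60,60,60,60,60,60,60,60,60,60,60])

```text
time_s: 6.4
position: [0.457, -0.0799, 0.1795]
tool_rot: [[-0.658, 0.753, -0.001], [0.753, 0.658, -0.002], [-0.001, -0.002, -1.0]]
ft_force: [-0.3, -0.7, -0.7]
grip_width: 0.0601
gripper_force: 0.0
```

Run:
```python
from h import *
s=env.observe(); print(s["time_s"],s["position"].round(4),s["q"].round(1),s["grip_width"])
T=s["tool_rot"]; print(T.round(4).tolist(),"yaw",np.degrees(np.arctan2(T[1,0],T[0,0])))
K,R,t=cam("wrist"); im,d=imaging.get_image("wrist"); W=wcloud(d,K,R,t)
m=(im.max(-1)<95)&(W[...,2]>.05)&(W[...,2]<.075)&(np.hypot(W[...,0]-.456,W[...,1]+.0785)<.045); b=W[m]
r=cv2.minAreaRect((b[:,:2]*1000).astype(np.float32)); print("bar",m.sum(),r)
m=(im.max(-1)<95)&(W[...,2]>.018)&(W[...,2]<.034)&(np.hypot(W[...,0]-.456,W[...,1]+.0785)<.055); b=W[m]
print("disc",cv2.minEnclosingCircle((b[:,:2]*1000).astype(np.float32)))
c=np.array([.456,-.0785,.031]); print("to go in tool units",((c-s["position"])@T/.05).round(3))
```

```text
6.4 [ 0.457  -0.0799  0.1795] [-24.5  16.1  92.4  -0.1  71.5 -65.6] 0.06005096885556057
[[-0.6581, 0.7529, -0.0008], [0.7529, 0.6581, -0.002], [-0.001, -0.0019, -1.0]] yaw 131.1536093279962
bar 1448 ((455.6528625488281, -76.65779113769531), (19.750234603881836, 62.743438720703125), 40.677555084228516)
disc ((455.42529296875, -77.17803955078125), 43.82025909423828)
to go in tool units [0.036 0.009 2.97 ]
```

>>> arm_command(turn=[[0,0,0],[0,0,0],[0,0,0],[0,0,0],[0,0,0],[0,0,0],[0,0,0],[0,0,0],[0,0,0],[0,0,0],[0,0,0],[0,0,0]], xyz=[[0.05,0.01,0.5],[0,0,0.6],[0,0,0.6],[0,0,0.5],[0,0,0.35],[0,0,0.25],[0,0,0.17],[0,0,0],[0,0,0],[0,0,0],[0,0,0],[0,0,0]], claw=[60,60,60,60,60,60,60,60,10,10,10,10], squeeze=80)

```text
time_s: 7.65
position: [0.4556, -0.0774, 0.0316]
tool_rot: [[-0.658, 0.753, 0.001], [0.753, 0.658, -0.001], [-0.002, 0.001, -1.0]]
ft_force: [-1.2, 0.0, 6.0]
grip_width: 0.0184
gripper_force: 78.6
```

>>> arm_command(turn=[[0,0,0],[0,0,0],[0,0,0],[0,0,0],[0,0,0],[0,0,0]], xyz=[[0,0,0],[0,0,0],[0,0,0],[0,0,0],[0,0,0],[0,0,0]], claw=[10,10,10,10,10,10])

```text
time_s: 8.25
position: [0.4556, -0.0774, 0.0316]
tool_rot: [[-0.658, 0.753, 0.001], [0.753, 0.658, -0.001], [-0.002, 0.001, -1.0]]
ft_force: [-1.1, 0.2, 5.6]
grip_width: 0.0187
gripper_force: 78.6
```

>>> arm_command(turn=[[0,0,0],[0,0,0],[0,0,0],[0,0,0],[0,0,0],[0,0,0],[0,0,0],[0,0,0],[0,0,0],[0,0,0],[0,0,0],[0,0,0]], xyz=[[0,0,-0.4],[0,0,-0.8],[0,0,-0.9],[0,0,-0.9],[0,0,-0.8],[-0.5,-0.4,0],[-0.5,-0.4,-0.1],[-0.5,-0.4,-0.1],[-0.5,-0.4,-0.1],[-0.5,-0.4,-0.1],[-0.5,-0.4,-0.1],[-0.44,-0.38,0]], claw=[10,10,10,10,10,10,10,10,10,10,10,10])

```text
time_s: 9.45
position: [0.4636, -0.2997, 0.2466]
tool_rot: [[-0.657, 0.754, 0.001], [0.754, 0.657, -0.001], [-0.001, -0.0, -1.0]]
ft_force: [0.6, 0.2, -1.1]
grip_width: 0.0186
gripper_force: 78.4
```

>>> arm_command(turn=[[0,0,1],[0,0,1],[0,0,1],[0,0,1],[0,0,1],[0,0,1],[0,0,1],[0,0,1],[0,0,0],[0,0,0]], xyz=[[0,0,0],[0,0,0],[0,0,0],[0,0,0],[0,0,0],[0,0,0],[0,0,0],[0,0,0],[0,0,0],[0,0,0]], claw=[10,10,10,10,10,10,10,10,10,10])

```text
time_s: 10.45
position: [0.4636, -0.2981, 0.2459]
tool_rot: [[-0.022, 1.0, -0.0], [1.0, 0.022, 0.0], [0.0, -0.0, -1.0]]
ft_force: [0.0, 0.2, -1.1]
grip_width: 0.0188
gripper_force: 78.2
```

>>> arm_command(turn=[[-1,0,0],[-1,0,0],[-1,0,0],[-1,0,0],[-1,0,0],[-1,0,0],[0,0,0],[0,0,0]], xyz=[[0,0,0],[0,0,0],[0,0,0],[0,0,0],[0,0,0],[0,0,0],[0,0,0],[0,0,0]], claw=[10,10,10,10,10,10,10,10])

```text
time_s: 11.25
position: [0.4635, -0.2984, 0.246]
tool_rot: [[-0.02, 0.867, 0.498], [1.0, 0.018, 0.009], [-0.001, 0.498, -0.867]]
ft_force: [0.7, 0.1, -0.6]
grip_width: 0.0191
gripper_force: 78.5
```

```bash
cat > goal.py <<'E'
from h import *
from scipy.spatial.transform import Rotation as Ro
import sys
ps=np.radians(3.7); A=np.array([-.5*np.cos(ps),-.5*np.sin(ps),.866]); EX=np.array([-np.cos(ps)*.866,-np.sin(ps)*.866,-.5]); EY=np.array([np.sin(ps),-np.cos(ps),0]); O=np.array([.494,-.2967,.149])
def rep(h,phi):
    s=env.observe(); T=s["tool_rot"]; p=s["position"]; q=p-O; f=np.radians(phi)
    X=np.cos(f)*EX+np.sin(f)*EY; Z=-A; G=np.stack([X,np.cross(Z,X),Z],1)
    rv=np.degrees(Ro.from_matrix(T.T@G).as_rotvec())
    print("t",s["time_s"],"p",p.round(4),"q",s["q"].round(1),"grip",round(s["grip_width"]*1e3,1),s["gripper_force"])
    print("h mm",(q@A*1e3).round(2),"lat ex,ey mm",(q@EX*1e3).round(2),(q@EY*1e3).round(2),"phi",np.degrees(np.arctan2(T[:,0]@EY,T[:,0]@EX)).round(2)%360,"tilt err",np.degrees(np.arccos(np.clip(-T[:,2]@A,-1,1))).round(2))
    F=s["ft_force"]; M=s["wrist_torque"]; print("F a,ex,ey",(F@A).round(1),(F@EX).round(1),(F@EY).round(1),"Mz",(M@A).round(2))
    print("turn units",(rv/5).round(3),"shift units (present axes)",((O+h*A-p)@T/.05).round(3))
if __name__=="__main__": rep(float(sys.argv[1]),float(sys.argv[2]))
E
python3 goal.py .06 267
python3 - <<'E'
from h import *
for n in("side","scene"):
    i,d=imaging.get_image(n); np.savez(n+"3.npz",im=i,d=d)
a=np.load("side3.npz")["im"][60:220,180:340]; b=np.load("scene3.npz")["im"][60:220,230:390]
cv2.imwrite("pics/c4.png",cv2.resize(np.hstack([a,b]),(800,400),interpolation=cv2.INTER_CUBIC))
E
```

```text
t 11.25 p [ 0.4635 -0.2984  0.246 ] q [-57.   12.8  91.1  28.5  62.3 -68.6] grip 19.1 78.48069190979004
h mm 99.3 lat ex,ey mm -22.03 -0.26 phi 267.81 tilt err 1.36
F a,ex,ey -0.9 -0.3 -0.0 Mz -0.08
turn units [-0.016  0.261  0.162] shift units (present axes) [-0.004 -0.439  0.787]
```

View pics/c4.png

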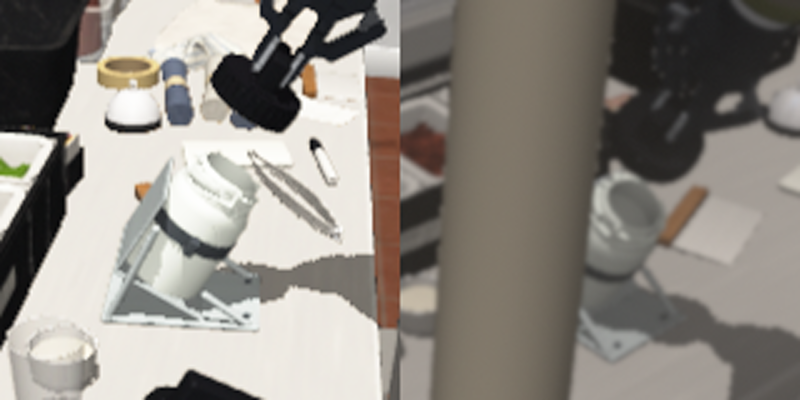

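The lid is held square and hovers above the neck at crop (255,90). Next: align, then approach along the axis.

>>> arm_command(turn=[[0,0.26,0.16],[0,0,0],[0,0,0],[0,0,0],[0,0,0]], xyz=[[0,-0.2,0.2],[0,-0.24,0.3],[0,0,0.3],[0,0,0],[0,0,0]], claw=[10,10,10,10,10])

```text
time_s: 11.85
position: [0.4647, -0.2973, 0.1999]
tool_rot: [[-0.02, 0.866, 0.499], [0.999, 0.003, 0.034], [0.028, 0.499, -0.866]]
ft_force: [0.7, -1.3, -1.6]
grip_width: 0.0186
gripper_force: 78.4
```

```bash
python3 goal.py .036 267
python3 - <<'E'
from goal import *
# lid in hand, side camera depth: axis check from dark points near the lid
for n in("side",):
    im,d=imaging.get_image(n); W=cloud(n,d); p=env.observe()["position"]; T=env.observe()["tool_rot"]
    Q=(W-p)@T; m=(im.max(-1)<90)&(np.hypot(Q[...,0],Q[...,1])<.05)&(Q[...,2]<.034)&(Q[...,2]>.003)
    q=Q[m]*1e3; print(n,len(q),np.percentile(q,[2,98],axis=0).round(1))
    r=np.hypot(q[:,0],q[:,1]); s=q[r>36]; 
    from scipy.optimize import least_squares
    c=least_squares(lambda c:np.hypot(s[:,0]-c[0],s[:,1]-c[1])-43.5,[0,0],loss="soft_l1").x; print("skirt axis in tool xy",c.round(1))
    O2=O; h=(W-O2)@A; r=np.linalg.norm(W-O2-h[...,None]*A,axis=-1); k=(h<-.035)&(h>-.06)&(abs(r-.045)<.01)&(im.min(-1)>120); s=(W-O2)[k]; s=np.stack([s@EX,s@EY],1)*1e3
    c=least_squares(lambda c:np.hypot(s[:,0]-c[0],s[:,1]-c[1])-45,[0,0],loss="soft_l1").x; print("jar axis ex,ey",k.sum(),c.round(1))
    print("tool y in ex,ey",(T[:,1]@EX).round(2),(T[:,1]@EY).round(2),"x",(T[:,0]@EX).round(2),(T[:,0]@EY).round(2))
E
```

```text
t 11.85 p [ 0.4647 -0.2973  0.1999] q [-57.3  16.2  95.1  31.3  57.4 -72.5] grip 18.6 78.40770363807678
h mm 58.71 lat ex,ey mm -0.11 -1.31 phi 266.99 tilt err 0.39
F a,ex,ey -1.7 0.2 1.3 Mz -0.06
turn units [-0.001 -0.017 -0.003] shift units (present axes) [-0.027 -0.001  0.454]
side 575 [[-24.5 -37.4   4.5]
 [ 47.   41.8  30.7]]
skirt axis in tool xy [ 0.8 -1.1]
jar axis ex,ey 374 [ 1.6 -0.5]
tool y in ex,ey -1.0 0.05 x -0.05 -1.0
```

>>> arm_command(turn=[[0,0,0],[0,0,0],[0,0,0],[0,0,0],[0,0,0],[0,0,0]], xyz=[[-0.028,-0.008,0.2],[0,0,0.2],[0,0,0.1],[0,0,0.05],[0,0,0.05],[0,0,0]], claw=[10,10,10,10,10,10])

```text
time_s: 12.5
position: [0.4794, -0.2977, 0.1738]
tool_rot: [[-0.019, 0.866, 0.499], [0.999, 0.003, 0.033], [0.027, 0.5, -0.866]]
ft_force: [-0.4, 0.6, -0.9]
grip_width: 0.0188
gripper_force: 78.4
```

```bash
python3 goal.py .025 267
```

```text
t 12.5 p [ 0.4794 -0.2977  0.1738] q [-55.7  19.1  95.8  32.4  53.5 -73.4] grip 18.8 78.43715786933899
h mm 28.81 lat ex,ey mm 0.29 0.0 phi 266.98 tilt err 0.38
F a,ex,ey -0.6 0.7 -0.6 Mz 0.02
turn units [ 0.005 -0.007 -0.004] shift units (present axes) [0.    0.006 0.076]
```

>>> arm_command(turn=[[0,0,0],[0,0,0],[0,0,0],[0,0,0],[0,0,0]], xyz=[[0,0,0.03],[0,0,0.03],[0,0,0.03],[0,0,0.02],[0,0,0]], claw=[10,10,10,10,10])

```text
time_s: 13.0
position: [0.482, -0.2975, 0.1691]
tool_rot: [[-0.019, 0.866, 0.499], [0.999, 0.003, 0.033], [0.027, 0.5, -0.866]]
ft_force: [-0.5, -0.8, -1.9]
grip_width: 0.0188
gripper_force: 78.5
```

```bash
python3 goal.py .015 267
```

```text
t 13.0 p [ 0.482  -0.2975  0.1691] q [-55.4  19.6  95.9  32.6  52.8 -73.5] grip 18.8 78.50428462028503
h mm 23.39 lat ex,ey mm 0.34 0.03 phi 266.98 tilt err 0.38
F a,ex,ey -1.4 1.4 0.8 Mz 0.01
turn units [ 0.005 -0.006 -0.005] shift units (present axes) [0.001 0.007 0.168]
```

Already below the thread tops with no contact. I continue down towards 15 mm.

>>> arm_command(turn=[[0,0,0],[0,0,0],[0,0,0],[0,0,0],[0,0,0]], xyz=[[0,0,0.04],[0,0,0.04],[0,0,0.04],[0,0,0.03],[0,0,0]], claw=[10,10,10,10,10])

```text
time_s: 13.5
position: [0.4859, -0.2973, 0.1626]
tool_rot: [[-0.019, 0.866, 0.499], [0.999, 0.003, 0.033], [0.027, 0.5, -0.866]]
ft_force: [-0.6, -0.5, -2.0]
grip_width: 0.0189
gripper_force: 78.6
```

```bash
python3 goal.py .015 267
```

```text
t 13.5 p [ 0.4859 -0.2973  0.1626] q [-55.   20.4  96.   32.9  51.9 -73.7] grip 18.9 78.60912680625916
h mm 15.84 lat ex,ey mm 0.29 0.05 phi 266.98 tilt err 0.38
F a,ex,ey -1.5 1.6 0.4 Mz -0.03
turn units [ 0.005 -0.006 -0.004] shift units (present axes) [0.001 0.006 0.017]
```

Into the gap directly. Now press lightly to find the floor.

>>> arm_command(turn=[[0,0,0],[0,0,0],[0,0,0]], xyz=[[0,0,0.01],[0,0,0.01],[0,0,0]], claw=[10,10,10])

```text
time_s: 13.8
position: [0.486, -0.2972, 0.1623]
tool_rot: [[-0.019, 0.866, 0.499], [0.999, 0.004, 0.032], [0.026, 0.5, -0.866]]
ft_force: [-6.5, 1.0, 5.0]
grip_width: 0.0189
gripper_force: 79.9
```

```bash
python3 goal.py .010 267
```

```text
t 13.8 p [ 0.486  -0.2972  0.1623] q [-55.   20.4  96.1  33.   51.8 -73.8] grip 18.9 79.88852262496948
h mm 15.52 lat ex,ey mm 0.24 -0.02 phi 267.0 tilt err 0.38
F a,ex,ey 7.5 3.1 -1.4 Mz -0.06
turn units [ 0.007 -0.001  0.001] shift units (present axes) [-0.     0.005  0.11 ]
```

>>> arm_command(turn=[[0,0,0.8],[0,0,0.8],[0,0,0.8],[0,0,0.8],[0,0,0.8],[0,0,0]], xyz=[[0,0,0.007],[0,0,0.007],[0,0,0.007],[0,0,0.007],[0,0,0.007],[0,0,0]], claw=[10,10,10,10,10,10])

```text
time_s: 14.4
position: [0.4867, -0.2978, 0.1606]
tool_rot: [[0.28, 0.82, 0.499], [0.94, -0.34, 0.031], [0.195, 0.46, -0.866]]
ft_force: [-7.3, -0.8, 3.1]
grip_width: 0.019
gripper_force: 79.6
```

```bash
python3 goal.py .010 247
```

```text
t 14.4 p [ 0.4867 -0.2978  0.1606] q [-54.9  20.6  96.1  33.   51.6 -53.7] grip 19.0 79.63079810142517
h mm 13.76 lat ex,ey mm 0.54 0.61 phi 246.88 tilt err 0.39
F a,ex,ey 6.4 4.8 0.3 Mz -0.21
turn units [ 0.005  0.012 -0.023] shift units (present axes) [0.016 0.005 0.075]
```

Threading in as it should: 20° turned, 1.8 mm lower, 6.4 N press. Continue.

>>> arm_command(turn=[[0,0,0.8],[0,0,0.8],[0,0,0.8],[0,0,0.8],[0,0,0.8],[0,0,0]], xyz=[[0.003,0,0.008],[0.003,0,0.008],[0.003,0,0.008],[0.003,0,0.008],[0,0,0.008],[0,0,0]], claw=[10,10,10,10,10,10])

```text
time_s: 15.0
position: [0.4882, -0.2967, 0.1588]
tool_rot: [[0.543, 0.675, 0.499], [0.767, -0.641, 0.032], [0.342, 0.366, -0.866]]
ft_force: [-4.0, 0.2, 0.4]
grip_width: 0.0188
gripper_force: 78.9
```

```bash
python3 goal.py .010 227
```

```text
t 15.0 p [ 0.4882 -0.2967  0.1588] q [-54.7  20.8  96.1  33.1  51.3 -33.8] grip 18.8 78.93671751022339
h mm 11.36 lat ex,ey mm 0.09 -0.38 phi 226.94 tilt err 0.38
F a,ex,ey 2.3 3.3 -0.4 Mz -0.1
turn units [ 0.003 -0.004 -0.012] shift units (present axes) [-0.004  0.006  0.027]
```

>>> arm_command(turn=[[0,0,0.5],[0,0,0.5],[0,0,0.5],[0,0,0.5],[0,0,0.5],[0,0,0]], xyz=[[0,0,0.01],[0,0,0.008],[0,0,0.008],[0,0,0.008],[0,0,0.006],[0,0,0]], claw=[10,10,10,10,10,10])

```text
time_s: 15.6
position: [0.489, -0.2969, 0.1577]
tool_rot: [[0.675, 0.543, 0.499], [0.613, -0.79, 0.031], [0.411, 0.285, -0.866]]
ft_force: [-11.8, 0.8, 6.7]
grip_width: 0.0186
gripper_force: 80.3
```

```bash
python3 goal.py .010 215
```

```text
t 15.6 p [ 0.489  -0.2969  0.1577] q [-54.7  20.9  96.1  33.1  51.1 -21.4] grip 18.6 80.2626085281372
h mm 10.06 lat ex,ey mm 0.02 -0.09 phi 214.59 tilt err 0.39
F a,ex,ey 11.7 6.8 -1.5 Mz -0.03
turn units [ 0.012  0.003 -0.082] shift units (present axes) [-0.001  0.002  0.001]
```

>>> arm_command(turn=[[0,0,0.5],[0,0,0.5],[0,0,0.5],[0,0,0]], xyz=[[0,0,0],[0,0,0],[0,0,0],[0,0,0]], claw=[10,10,10,10])

```text
time_s: 16.0
position: [0.4882, -0.2969, 0.1573]
tool_rot: [[0.739, 0.454, 0.497], [0.508, -0.861, 0.031], [0.442, 0.229, -0.867]]
ft_force: [-15.4, 0.6, 6.7]
grip_width: 0.0185
gripper_force: 82.4
```

```bash
python3 goal.py .010 207
```

```text
t 16.0 p [ 0.4882 -0.2969  0.1573] q [-54.7  20.9  96.2  33.   51.1 -14.1] grip 18.5 82.4224054813385
h mm 10.13 lat ex,ey mm 0.89 -0.2 phi 207.33 tilt err 0.41
F a,ex,ey 13.4 9.9 -1.6 Mz 1.53
turn units [-0.002  0.029  0.066] shift units (present axes) [0.014 0.012 0.003]
```

The lid met a stop: the moment rose to 1.5 N m after about 59° and 5.4 mm of descent. Now I release, back off along the axis and look.

>>> arm_command(turn=[[0,0,0],[0,0,0],[0,0,0],[0,0,0],[0,0,0],[0,0,0],[0,0,0],[0,0,0],[0,0,0],[0,0,0]], xyz=[[0,0,0],[0,0,0],[0,0,0],[0,0,0],[0,0,-0.2],[0,0,-0.5],[0,0,-0.6],[0,0,-0.6],[0,0,-0.6],[0,0,0]], claw=[50,50,50,50,50,50,50,50,50,50])

```text
time_s: 17.0
position: [0.4263, -0.3017, 0.2691]
tool_rot: [[0.74, 0.448, 0.502], [0.504, -0.863, 0.027], [0.445, 0.234, -0.864]]
ft_force: [-0.0, 0.4, 0.2]
grip_width: 0.0504
gripper_force: 0.0
```

```bash
python3 goal.py .010 207
python3 - <<'E'
from goal import *
T=env.observe()["tool_rot"]
K,R,t=cam("wrist"); im,d=imaging.get_image("wrist"); W=wcloud(d,K,R,t)
def meas(n,W,im,o):
    h=(W-o)@A; r=np.linalg.norm(W-o-h[...,None]*A,axis=-1); dk=im.max(-1)<100
    s=dk&(r<.041)&(abs(h-.004)<.012)
    if s.sum()>20:
        G=W[s]; nn=np.linalg.svd(G-G.mean(0))[2][2]; nn*=np.sign(nn[2]); print(n,"disc top h mm",(np.percentile(h[s],[20,50,80])*1e3).round(2),s.sum(),"tilt deg",np.degrees(np.arccos(nn@A)).round(2))
    b=dk&(r<.041)&(h>.03)&(h<.045); 
    if b.sum()>10: print(n,"bar top h",(np.percentile(h[b],[50,95])*1e3).round(2),"ctr ex,ey",(((W[b]-o).mean(0))@np.stack([EX,EY],1)*1e3).round(1))
meas("wrist",W,im,O)
im2,d2=imaging.get_image("side"); W2=cloud("side",d2); meas("side",W2,im2,O)
# reference: closed jar, same camera
P=W2[(im2.max(-1)<60)&(abs(W2[...,1]-.13)<.06)&(W2[...,2]>.1)&(W2[...,2]<.25)]; print("closed lid top z",np.percentile(P[:,2],99).round(4)); h=(W2-O)@A;r=np.linalg.norm(W2-O-h[...,None]*A,axis=-1)
k=(im2.max(-1)<70)&(r<.05)&(h>-.03)&(h<.05);print("this lid top z",np.percentile(W2[k][:,2],99).round(4),k.sum())
c=im2[70:270,180:330]; cv2.imwrite("pics/c5.png",np.hstack([cv2.resize(c,(300,400)),cv2.resize(im,(500,400))]))
E
```

```text
t 17.0 p [ 0.4263 -0.3017  0.2691] q [-62.    9.4  91.7  29.5  68.  -11.3] grip 50.4 0.0
h mm 137.94 lat ex,ey mm -1.27 0.63 phi 207.1 tilt err 0.54
F a,ex,ey 0.1 -0.1 -0.4 Mz 0.05
turn units [ 0.078 -0.005  0.019] shift units (present axes) [-0.018 -0.04   2.559]
wrist disc top h mm [3.57 4.23 5.07] 3940 tilt deg 0.42
wrist bar top h [37.72 38.94] ctr ex,ey [ 0.4 -1.2]
side disc top h mm [2.41 3.63 9.63] 294 tilt deg 3.9
side bar top h [35.47 37.57] ctr ex,ey [ 0.8 -8.8]
closed lid top z 0.1946
this lid top z 0.1895 852
```

View pics/c5.png

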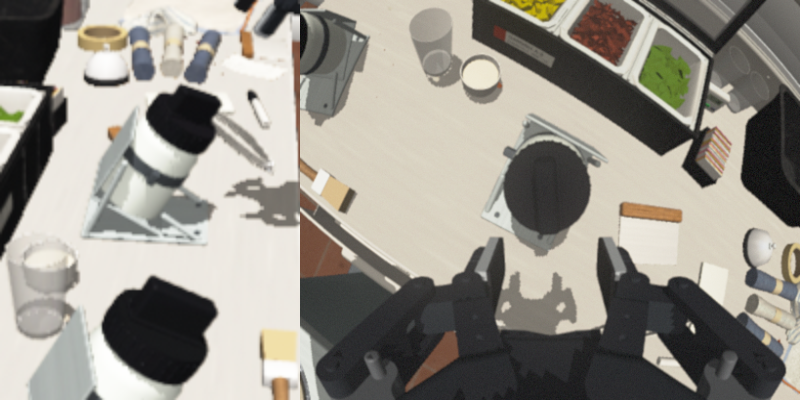

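The picture shows the lid seated square on the tilted neck, as on the other jar. Its disc top is 4.2 mm above the rim plane (4.0 when home), it is level to 0.4°, and the tumbler, ramekin and brush are in place. Handing in.

```bash
python3 -c "
from rig import env
print(env.close_job())"
```

```text
the job is handed in; nothing more can be done
None
```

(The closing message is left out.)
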